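# Clear the microscope's light base

### The arm

A 7-joint arm with a two-finger parallel gripper is mounted at the origin on the work surface. World frame = base frame: x ahead of the robot, y to its left, z up, the work surface at z = 0. Lengths are in mm, angles in rad, forces in N, time in s.
With the tool pointing down it reaches from about 400 to 875 mm from the base axis. Payload 4.4 kg.
Tool frame: the origin (TCP) lies at the very end of the fingers, on their centre line; the grasp point (between the pads) lies 19 mm behind it; y points along the fingers, z is the direction in which the jaws open and shut, and the axes are right-handed (so a half turn about y gives the same grasp; the last joint's range is limited). The gripper opens to 85 mm and grips with 20 to 120 N. Pads are 22 mm wide; open, the fingers measure 114 mm over their backs; the gripper's body (76 mm by 85 mm) begins 54 mm behind the grasp point. The pads swing forward as they close: fully open they stand 13 mm farther back than shut.
Start: joints at [1.045, 0.628, 0.038, 1.517, -0.027, 0.996, -0.02], TCP at [288.478, -582.493, 231.313] pointing down, gripper open.
Joint ranges: [-3.06, 3.06], [-0.37, 2.12], [-1.25, 1.32], [0.18, 2.47], [-1.1, 4.24], [0.23, 1.98], [-2.94, 2.94]. Speed limits (rad/s): [2.57, 2.57, 3.14, 3.14, 3.14, 3.14, 3.14].

### API

Orientations are given as [roll, pitch, yaw] about the fixed x, y, z axes, in that order (R = Rz(yaw) Ry(pitch) Rx(roll)).
In Python, from cell import * gives the robot as it stands.
- The arm moves only by the tool apply_moves, never from a script. Its argument "targets" is a list of rows, each a list of 6 numbers: the shift along the tool's x, y, z in units of 40 mm (1.0 is 40 mm), then the turn, a rotation vector about the tool's x, y, z in units of 8 degrees (1.0 is 8 degrees). A call has 1 to 12 rows; each row shifts and turns the commanded pose from where the row before left it, along the tool's axes as they then stand; what a row does not reach is not made up. A row lasts 1/8 s, in which the tool goes at most 62.5 mm and 10.7 degrees, less where a joint would pass 70% of its speed; a pose out of reach is approached as far as the arm can. A call is refused whole if a number of a shift passes 1 or a number of a turn 1, either way. A call with a gripper value outside its range is refused whole. "jaw" is the gripper command: -1 is shut, 1 is fully open, values between are in proportion, set as the call begins (left out, the last holds). The fingers move at their own pace and stop on an object; the grip force is fixed at half the most. Time passes only in rows, so rows that do not move let the fingers close. It gives the time, the measured TCP pose, the force and the opening at its end, in the units of the state.
- read_state(): the state, without advancing time (a new reading comes with each control period).
- get_image(name): name is "scene" or "top" or "wrist"; returns the picture (400x640x3 uint8, red, green, blue); there is no depth.
- calibration(name): a dict with "fx", "fy", "cx", "cy" (pixels), "world_from_camera" (4x4, takes a point from camera to world coordinates). Camera axes: x right, y down, z forward; pixel columns grow to the right and rows downward; lengths in mm; the calibration is good to about 2 mm. A picture is of the moment at which its call begins: read the wrist's pose just before it. calibration takes no time and is no camera call; for the wrist camera it gives the pose at the moment of the call.
- finish_job(): hands the job in, once; it reports no verdict.
The state is a dict: "clock": time; "qpos": joint angles; "qd": joint speeds; "tau": joint torques, N m; "eef_pos": TCP position; "tool_rot": TCP orientation; "force": force on the tool from outside, world axes, zero at the start; "torque": the same for the moment, N m; "width": finger opening in mm.
Only numpy, scipy, OpenCV 4.12 (cv2) and the standard library are available. Lean on these libraries where they do the work, as an engineer would, in place of code of your own. Each camera call takes 0.05 s, during which the arm holds its last target. There are 200 camera calls.

### The job

Clear the stack off the microscope's light base, from the top down, setting each piece down flat inside its own tray without dropping it: first the two specimen blocks (leaf block in the green tray, beetle block in the orange tray, either one first), then the black carrier lengthwise in the long blue tray. Only then press the red ejector lever fully down so that the white stage plate rises from its pocket, and put the plate in the round yellow tray. Leave the amber jar where it stands.

Things in the scene. Friction and masses are not known exactly. Their poses are not given: they have to be found in the camera images.
- leaf_block: specimen block, 30 x 30 mm, 22 mm high: lower 10 mm opaque green, upper 12 mm see-through green resin with a pale leaf inside; 35 g nominal. At the start it stands on one end of the carrier, about 32 mm from the carrier's middle (which end varies). Origin at the centre of its underside, z up, x and y along its sides (x about along the carrier's width).
- beetle_block: specimen block of the same size and mass, lower 10 mm opaque orange, upper part see-through orange resin with a dark beetle inside; starts on the other end of the carrier. Origin at the centre of its underside, z up, x and y along its sides (x about along the carrier's width).
- carrier: black bar, 38 mm wide (its x) by 100 mm long (its y) by 15 mm high, 90 g nominal. At the start it lies across the stage plate with the two blocks on its ends; it overhangs the light base's pocket just 1.5 mm above the base's top. Origin at the centre of its underside, z up; both ends alike.
- stage_plate: round white plate, 64 mm across, 16 mm thick, 60 g, seated in a pocket (66 mm bore) in the middle of the grey light base, a fixed slab 150 (x) x 170 x 45 mm high; only its top 1.5 mm stands proud. With the lever fully down a pusher holds it 13 mm higher (14.5 mm of edge above the base) and it lifts straight out. Origin: centre of its underside, z up; at the start its x points to the lever.
- ejector_pad (a point): centre of the top of the red pad (26 x 34 mm) of the ejector lever on the far side of the light base, 115 mm from the pocket's centre. It pivots 50 mm inwards. Starts up, pad about 50 mm above the table; pressed straight down with about 5 N it sinks about 25 mm to a hard stop (halfway lifts the plate halfway) and stays where left. Site x points outwards from the base, y along the pivot.
- green_tray: green square tray for the leaf block, 64 x 64 mm outside, 56 x 56 mm inside, fixed on the table, floor 3 mm thick, rim 4 mm wide whose top is 6 mm above the table (3 mm above the floor); origin at the centre of its underside, on the table; z up, x and y along its sides.
- orange_tray: orange square tray for the beetle block, 64 x 64 mm outside, 56 x 56 mm inside, fixed on the table, floor 3 mm thick, rim 4 mm wide whose top is 6 mm above the table (3 mm above the floor); origin at the centre of its underside, on the table; z up, x and y along its sides.
- long_tray: blue rectangular tray for the carrier, 70 mm (its x) by 132 mm (its y) outside, 62 x 124 mm inside, fixed on the table, floor 3 mm thick, rim 4 mm wide whose top is 6 mm above the table (3 mm above the floor); origin at the centre of its underside, on the table; z up.
- round_tray: yellow round tray for the stage plate, 102 mm outside and 94 mm inside diameter, fixed on the table, floor 3 mm thick, rim 4 mm wide whose top is 6 mm above the table (3 mm above the floor); origin at the centre of its underside, on the table; z up.
- sample_jar: amber glass sample jar with white lid, 48 mm in diameter, 62 mm high, standing on the table near a far corner of the light base; not part of the job, to be left where it stands. Origin at the centre of its underside.

How it is judged (in metres and radians):
On the way, in this order (a step that is already met when the one before it is completed fails the run):
1. both specimen blocks released and still in their own trays, with carrier and plate still on the light base (horizontal distance between leaf_block and green_tray below 0.014 m and z of leaf_block in the frame of green_tray between 0.001 and 0.0055 m and angle between each of leaf_block, beetle_block's own z axis and vertical below 0.1 rad and linear speed of each of leaf_block, beetle_block below 0.02 m/s and angular speed of each of leaf_block, beetle_block below 0.2 rad/s and contact force between each of leaf_block, beetle_block and the fingers below 0.05 N and horizontal distance between beetle_block and orange_tray below 0.014 m and z of beetle_block in the frame of orange_tray between 0.001 and 0.0055 m and height (world z) of carrier above 0.04 m and height (world z) of stage_plate above 0.025 m), for 0.2 s.
2. the carrier released and still in the blue tray, with the plate still seated (horizontal distance between carrier and long_tray below 0.014 m and z of carrier in the frame of long_tray between 0.001 and 0.0055 m and angle between carrier's own z axis and vertical below 0.1 rad and angle between the y axis of carrier and the y axis of long_tray, either way round below 0.25 rad and linear speed of carrier below 0.02 m/s and angular speed of carrier below 0.2 rad/s and contact force between carrier and the fingers below 0.05 N and height (world z) of stage_plate between 0.028 and 0.034 m), for 0.2 s.
3. lever pressed: the plate stands at least 10 mm higher in its pocket, still over it and level, not held by the fingers (height (world z) of stage_plate between 0.0405 and 0.047 m and angle between stage_plate's own z axis and vertical below 0.1 rad and horizontal distance between stage_plate and ejector_pad below 0.122 m and contact force between stage_plate and the fingers below 0.05 N), for 0.2 s.
4. the plate released and still in the yellow tray (horizontal distance between stage_plate and round_tray below 0.014 m and z of stage_plate in the frame of round_tray between 0.001 and 0.0055 m and angle between stage_plate's own z axis and vertical below 0.1 rad and linear speed of stage_plate below 0.02 m/s and angular speed of stage_plate below 0.2 rad/s and contact force between stage_plate and the fingers below 0.05 N), for 0.2 s.
At the end, for the whole second after the job is handed in: Leaf block in green, beetle block in orange, carrier in blue (lengthwise within 0.25 rad), plate in yellow tray: each flat on the floor (0.1 rad), its centre within 14 mm of the tray's, released and at rest; the jar within 20 mm of where it stood (all of step 4 and horizontal distance between leaf_block and green_tray below 0.014 m and z of leaf_block in the frame of green_tray between 0.001 and 0.0055 m and angle between each of leaf_block, beetle_block, carrier's own z axis and vertical below 0.1 rad and linear speed of each of leaf_block, beetle_block, carrier below 0.02 m/s and angular speed of each of leaf_block, beetle_block, carrier below 0.2 rad/s and contact force between each of leaf_block, beetle_block, carrier and the fingers below 0.05 N and horizontal distance between beetle_block and orange_tray below 0.014 m and z of beetle_block in the frame of orange_tray between 0.001 and 0.0055 m and horizontal distance between carrier and long_tray below 0.014 m and z of carrier in the frame of long_tray between 0.001 and 0.0055 m and angle between the y axis of carrier and the y axis of long_tray, either way round below 0.25 rad and distance of sample_jar from where it was at the start of the episode below 0.02 m); the robot touches nothing.
It fails at once if the amber jar is moved by more than 20 mm or tipped (distance of sample_jar from where it was at the start of the episode above 0.02 m or angle between sample_jar's own z axis and vertical above 0.4 rad).
It fails at once if the green leaf block is dropped: out of the fingers and moving faster than 0.7 m/s (a fall of some 25 mm) (contact force between leaf_block and the fingers below 0.05 N and linear speed of leaf_block above 0.7 m/s).
It fails at once if the orange beetle block is dropped: out of the fingers and moving faster than 0.7 m/s (a fall of some 25 mm) (contact force between beetle_block and the fingers below 0.05 N and linear speed of beetle_block above 0.7 m/s).
It fails at once if the carrier is dropped: out of the fingers and moving faster than 0.7 m/s (a fall of some 25 mm) (contact force between carrier and the fingers below 0.05 N and linear speed of carrier above 0.7 m/s).
It fails at once if the stage plate is dropped: out of the fingers and moving faster than 0.7 m/s (a fall of some 25 mm) (contact force between stage_plate and the fingers below 0.05 N and linear speed of stage_plate above 0.7 m/s).
It also fails if it takes over 120 s, if anything falls off the work surface, if the arm or the gripper's body presses on something with over 40 N, if the wrist force passes 120 N, or if a joint passes its speed limit or range.

## Working session

There is one attempt and no reset: what is moved stays moved. The work goes in short steps, Python scripts to look and compute and a tool call to move; the robot and the scene stay as the last step left them, time stands still between calls to the robot, and variables do not carry over. Pictures are saved under pics/ and viewed, about 12 in all and at most 16, crops included, and the job is handed in when it is done.

Besides the shell and the picture viewer there is one more tool, called after "Call:" in YAML: its name, and indented under it one key for each argument. apply_moves: Moves the arm, as the interface text tells. Its arguments: {"type":"object","properties":{"targets":{"type":"array"},"jaw":{"type":"number"}},"required":["targets"]}

```bash
ls; mkdir -p pics; python3 - <<'E'
from cell import *
import cv2,numpy as np
s=read_state();print(s)
for n in("scene","top"):
    im=get_image(n);cv2.imwrite(f"pics/{n}0.png",cv2.cvtColor(im,cv2.COLOR_RGB2BGR))
    c=calibration(n);print(n,c["fx"],c["cx"],c["cy"],np.round(c["world_from_camera"],3).tolist())
E
```

```text
pics
{'clock': 0.0, 'qpos': array([ 1.04517322,  0.62934775,  0.03841584,  1.51835406, -0.02698695,
        0.99629428, -0.01999832]), 'qd': array([-0.00260036, -0.00054652, -0.00178104,  0.00154747,  0.00024628,
        0.00159993, -0.00026648]), 'tau': array([ 2.78191383e-04, -5.63402438e+01,  1.22639392e+00, -1.93441647e+01,
        1.10561712e-02,  1.05474971e-02,  2.59544493e-05]), 'eef_pos': array([ 288.22613292, -581.91447388,  230.39201587]), 'tool_rot': array([-1.57268240e+00, -2.02930217e-05, -2.68173930e+00]), 'force': array([-0.07134578, -0.25342418,  0.16675292]), 'torque': array([ 0.04072246, -0.01659971,  0.03115317]), 'width': 85.12122175867523}
scene 468.87152632266685 322.75911623354557 208.03988827629493 [[-0.25, 0.749, -0.613, 1257.833], [0.968, 0.198, -0.154, 165.161], [0.006, -0.632, -0.775, 936.167], [0.0, 0.0, 0.0, 1.0]]
top 513.6048870507481 323.4950771850897 195.8455430388179 [[0.013, -0.999, 0.045, 515.139], [-1.0, -0.014, -0.002, 13.66], [0.003, -0.045, -0.999, 1094.122], [0.0, 0.0, 0.0, 1.0]]
```

View pics/scene0.png

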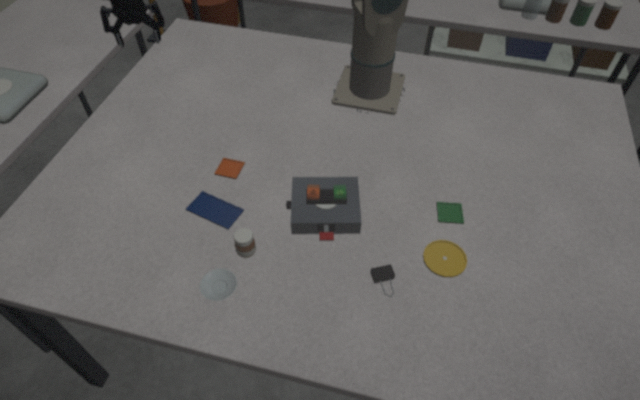

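View pics/top0.png

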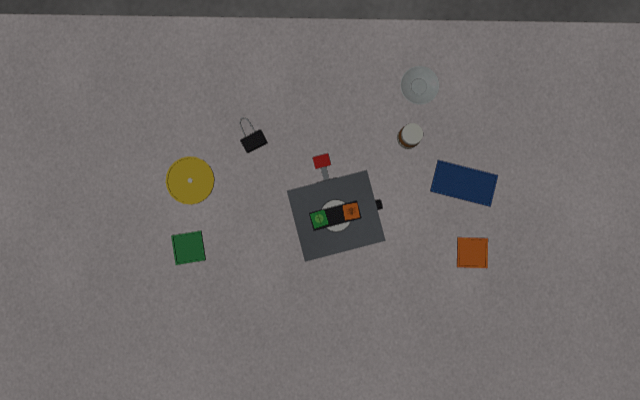

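The views show the following:
- **Top view:** stack at about (335,216), red pad (321,161), green tray (189,248), yellow (190,181), orange (472,252), blue (464,183), jar (411,135).
- **Leaf and beetle:** the leaf block is on the left end (+y), the beetle block on the right.

Next I measure them with masks.

```bash
cat > h.py <<'E'
import cv2,numpy as np
from cell import *
def ray(c,px,z):
    T=np.array(c["world_from_camera"]);px=np.atleast_2d(px).astype(float)
    d=np.c_[(px[:,0]-c["cx"])/c["fx"],(px[:,1]-c["cy"])/c["fy"],np.ones(len(px))]@T[:3,:3].T
    return T[:3,3]+d*((z-T[2,3])/d[:,2])[:,None]
HSV=dict(green=((45,90,40),(85,255,255)),orange=((5,150,60),(16,255,255)),blue=((105,120,40),(125,255,255)),
 yellow=((20,150,80),(32,255,255)),red=((174,150,60),(179,255,255)))
def blobs(im,col,amin=60):
    h=cv2.cvtColor(im,cv2.COLOR_RGB2HSV)
    m=cv2.inRange(h,*HSV[col])
    if col=="red": m|=cv2.inRange(h,(0,150,60),(4,255,255))
    cs,_=cv2.findContours(m,cv2.RETR_EXTERNAL,cv2.CHAIN_APPROX_NONE)
    return sorted([c[:,0] for c in cs if cv2.contourArea(c)>amin],key=lambda c:-cv2.contourArea(c))
def rect(c,cont,z):
    p=ray(c,cont,z)[:,:2].astype(np.float32)
    (x,y),(a,b),t=cv2.minAreaRect(p); M=cv2.moments(p.reshape(-1,1,2))
    return dict(z=z,cen=(round(x,1),round(y,1)),mom=(round(M["m10"]/M["m00"],1),round(M["m01"]/M["m00"],1)),size=(round(a,1),round(b,1)),ang=round(t,1))
E
python3 - <<'E'
from h import *
im=cv2.cvtColor(cv2.imread("pics/top0.png"),cv2.COLOR_BGR2RGB);c=calibration("top")
for col in HSV:
    for b in blobs(im,col,40):
        px=b.mean(0); st=(290<px[0]<390 and 150<px[1]<260)
        print(col,px.round(),rect(c,b,(50 if col=="red" else 80) if st else 6))
h=cv2.cvtColor(im,cv2.COLOR_RGB2HSV)
for p in [(410,135),(300,200),(321,161),(315,218),(318,218),(351,211)]: print(p,h[p[1],p[0]],im[p[1],p[0]])
print("jar lid",ray(c,[(412,134)],62))
E
```

```text
green [188. 247.] {'z': 6, 'cen': (451.3, 296.0), 'mom': (451.1, 296.0), 'size': (61.7, 62.8), 'ang': 10.1}
green [319. 219.] {'z': 80, 'cen': (515.7, 20.0), 'mom': (515.6, 20.2), 'size': (30.5, 29.9), 'ang': 19.2}
orange [472. 252.] {'z': 6, 'cen': (448.6, -304.0), 'mom': (448.8, -304.6), 'size': (63.4, 61.4), 'ang': 90.0}
orange [351. 211.] {'z': 80, 'cen': (531.2, -42.6), 'mom': (531.2, -42.8), 'size': (31.0, 30.2), 'ang': 11.9}
blue [464. 183.] {'z': 6, 'cen': (595.6, -286.4), 'mom': (595.6, -286.5), 'size': (130.6, 67.5), 'ang': 76.4}
yellow [190. 180.] {'z': 6, 'cen': (593.8, 296.0), 'mom': (593.7, 296.0), 'size': (97.9, 99.8), 'ang': 0.8}
red [321. 161.] {'z': 50, 'cen': (633.7, 17.0), 'mom': (633.8, 16.9), 'size': (22.9, 31.7), 'ang': 14.9}
(410, 135) [ 25  12 130] [130 129 124]
(300, 200) [108  19  68] [63 65 68]
(321, 161) [  2 207 112] [112  26  21]
(315, 218) [ 52 136 111] [ 68 111  52]
(318, 218) [ 54 131  99] [59 99 48]
(351, 211) [ 12 189  81] [81 45 21]
jar lid [[ 689.08260537 -166.04702209   62.        ]]
```

```bash
cat >> h.py <<'E'
from scipy.spatial.transform import Rotation as Ro
def go(x,y,z,yaw=None,s=None):
    """units: first turn (about tool y) at constant place and then shift along the turned axes"""
    s=s or read_state(); r,p,w=s["tool_rot"]
    R=Ro.from_euler("xyz",[r,p,w]); n=w if yaw is None else np.radians(yaw)
    Rn=Ro.from_euler("xyz",[-np.pi/2,0,n]); d=np.array([x,y,z])-s["eef_pos"]
    print("pos",s["eef_pos"].round(1),"rpy deg",np.degrees([r,p,w]).round(2),"w",round(s["width"],1),"F",s["force"].round(1),"t",round(s["clock"],2))
    print("turn units",((R.inv()*Rn).as_rotvec(degrees=True)/8).round(3))
    print("shift units, turned axes",(Rn.inv().apply(d)/40).round(3)," unturned",(R.inv().apply(d)/40).round(3))
E
python3 - <<'E'
from h import *
go(500,-10,250,-76.1)
E
```

```text
pos [ 288.2 -582.   230.5] rpy deg [ -90.1    -0.   -153.66] w 85.5 F [-0.8  0.1  0.1] t 0.1
turn units [ 1.100e-02 -9.695e+00 -8.000e-03]
shift units, turned axes [-12.609  -0.488   8.575]  unturned [-11.09   -0.47  -10.466]
```

Call:
apply_moves:
  targets:
    - [-0.74, -0.03, -0.7, 0, 0, 0]
    - [-0.74, -0.03, -0.7, 0, 0, 0]
    - [-0.74, -0.03, -0.7, 0, 0, 0]
    - [-0.74, -0.03, -0.7, 0, 0, 0]
    - [-0.74, -0.03, -0.7, 0, 0, 0]
    - [-0.74, -0.03, -0.7, 0, 0, 0]
    - [-0.74, -0.03, -0.7, 0, 0, 0]
    - [-0.74, -0.03, -0.7, 0, 0, 0]
    - [-0.74, -0.03, -0.7, 0, 0, 0]
    - [-0.74, -0.03, -0.7, 0, 0, 0]
    - [-0.74, -0.03, -0.7, 0, 0, 0]
    - [-0.74, -0.03, -0.7, 0, 0, 0]

```text
clock: 1.6
eef_pos: [457.8, -122.5, 245.6]
tool_rot: [-1.571, -0.0, -2.682]
force: [1.0, -0.7, -0.0]
width: 85.4
```

Call:
apply_moves:
  targets:
    - [-0.74, -0.03, -0.7, 0, 0, 0]
    - [-0.74, -0.03, -0.7, 0, 0, 0]
    - [0, 0, 0, 0, -0.97, 0]
    - [0, 0, 0, 0, -0.97, 0]
    - [0, 0, 0, 0, -0.97, 0]
    - [0, 0, 0, 0, -0.97, 0]
    - [0, 0, 0, 0, -0.97, 0]
    - [0, 0, 0, 0, -0.97, 0]
    - [0, 0, 0, 0, -0.97, 0]
    - [0, 0, 0, 0, -0.97, 0]
    - [0, 0, 0, 0, -0.97, 0]
    - [0, 0, 0, 0, -0.97, 0]

```text
clock: 3.1
eef_pos: [485.6, -47.4, 247.9]
tool_rot: [-1.571, 0.0, -1.323]
force: [-0.2, 0.4, -0.1]
width: 85.0
```

```bash
python3 - <<'E'
from h import *
go(500,-10,250,-76.1)
c=calibration("wrist");im=get_image("wrist");cv2.imwrite("pics/w1.png",im[...,::-1])
print(np.round(c["world_from_camera"],2).tolist(),c["fx"],c["cx"],c["cy"])
E
```

```text
pos [485.6 -47.4 247.9] rpy deg [-9.004e+01  1.000e-02 -7.581e+01] w 85.0 F [-0.2  0.4 -0.1] t 3.1
turn units [ 0.005  0.037 -0.001]
shift units, turned axes [-0.82  -0.053  0.575]  unturned [-0.817 -0.054  0.579]
[[0.97, 0.24, 0.06, 470.17], [0.25, -0.94, -0.25, 15.19], [-0.0, 0.26, -0.97, 389.86], [0.0, 0.0, 0.0, 1.0]] 279.02226756214975 323.73832064392394 197.61081842073105
```

View pics/w1.png

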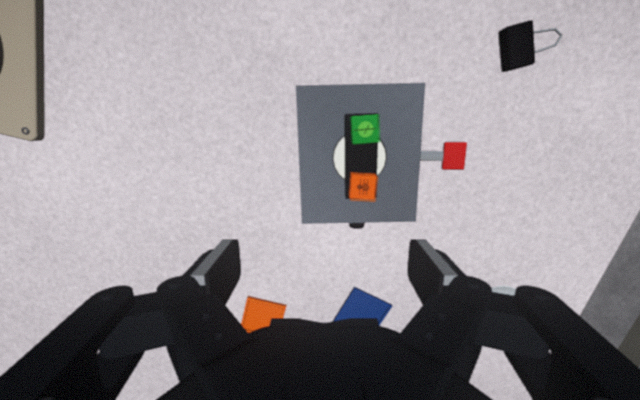

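Wrist view: the base runs from (297,84) to (424,222), the leaf block is at (363,128), the beetle at (362,186) and the red pad at (454,156). I'll put the camera straight over the stack so the measurement has little parallax.

```bash
python3 - <<'E'
from h import *
go(539,-74,190,-76.1)
E
```

```text
pos [485.6 -47.4 247.8] rpy deg [-9.004e+01  2.000e-02 -7.558e+01] w 85.5 F [0.2 0.8 0.2] t 3.15
turn units [ 0.005  0.064 -0.002]
shift units, turned axes [0.967 1.445 1.137]  unturned [0.977 1.444 1.129]
```

Call:
apply_moves:
  targets:
    - [0.24, 0.36, 0.28, 0, 0.06, 0]
    - [0.24, 0.36, 0.28, 0, 0, 0]
    - [0.24, 0.36, 0.28, 0, 0, 0]
    - [0.24, 0.36, 0.28, 0, 0, 0]
    - [0, 0, 0, 0, 0, 0]

```text
clock: 3.78
eef_pos: [538.5, -74.6, 189.1]
tool_rot: [-1.573, 0.001, -1.337]
force: [-0.9, -0.1, -0.3]
width: 85.4
```

```bash
python3 - <<'E'
from h import *
go(539,-74,190,-76.1)
c=calibration("wrist");im=get_image("wrist");cv2.imwrite("pics/w2.png",im[...,::-1])
print(np.array(c["world_from_camera"])[:3,3])
for col in HSV:
    for b in blobs(im,col,200):
        px=b.mean(0); print(col,px.round(),rect(c,b,{"red":50}.get(col,83.5)),rect(c,b,6)["cen"])
h=cv2.cvtColor(im,cv2.COLOR_RGB2HSV)
# white plate & base
m=cv2.inRange(h,(90,15,40),(125,110,130)); cs,_=cv2.findContours(m,cv2.RETR_EXTERNAL,cv2.CHAIN_APPROX_NONE)
for k in sorted(cs,key=cv2.contourArea)[-2:]: print("grey",rect(c,k[:,0],45))
E
```

```text
pos [538.5 -74.6 189.1] rpy deg [-9.011e+01  5.000e-02 -7.661e+01] w 85.4 F [-0.9 -0.1 -0.3] t 3.77
turn units [ 0.014 -0.064 -0.006]
shift units, turned axes [-0.012 -0.023  0.017]  unturned [-0.013 -0.023  0.017]
[524.1541486  -11.90853515 331.1326242 ]
green [322.  82.] {'z': 83.5, 'cen': (514.9, 18.9), 'mom': (514.8, 18.9), 'size': (30.7, 30.9), 'ang': 19.0} (512.0, 28.5)
orange [324. 158.] {'z': 83.5, 'cen': (530.8, -41.8), 'mom': (530.4, -41.8), 'size': (30.2, 30.8), 'ang': 12.6} (532.8, -51.1)
orange [238. 313.] {'z': 83.5, 'cen': (483.8, -216.4), 'mom': (481.7, -217.8), 'size': (18.0, 33.3), 'ang': 45.0} (471.2, -280.3)
blue [339. 309.] {'z': 83.5, 'cen': (584.6, -192.8), 'mom': (581.1, -187.0), 'size': (44.1, 52.3), 'ang': 76.9} (603.5, -249.4)
red [440. 120.] {'z': 50, 'cen': (631.9, 16.3), 'mom': (632.0, 16.3), 'size': (25.5, 32.0), 'ang': 15.1} (648.8, 20.7)
grey {'z': 45, 'cen': (428.4, -191.2), 'mom': (427.7, -195.1), 'size': (45.5, 19.5), 'ang': 73.7}
grey {'z': 45, 'cen': (523.2, -15.5), 'mom': (522.1, -13.8), 'size': (149.2, 171.8), 'ang': 15.6}
```

View pics/w2.png

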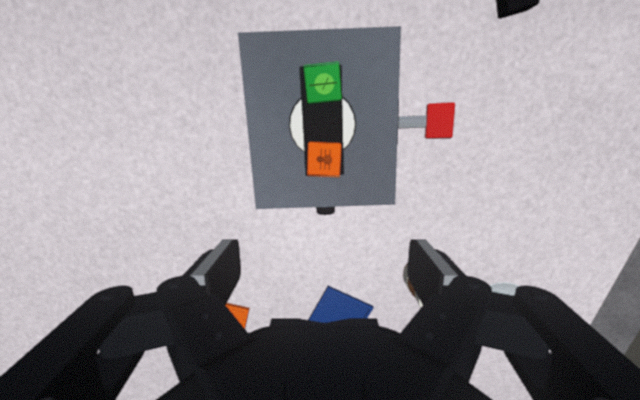

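The image shows both blocks square on the carrier: leaf (323,83), beetle (324,158), red pad (440,120). Heights and sizes match in both views, so I go for the leaf block.

```bash
python3 - <<'E'
from h import *
go(514.7,19.5,110,-71)
E
```

```text
pos [538.2 -74.1 189.8] rpy deg [-9.008e+01  5.000e-02 -7.657e+01] w 85.6 F [-0.8  0.5 -0.4] t 3.83
turn units [ 0.01  -0.697 -0.006]
shift units, turned axes [-2.405  1.995  0.207]  unturned [-2.412  1.997 -0.025]
```

Call:
apply_moves:
  targets:
    - [0, 0, 0, 0, -0.7, 0]
    - [-0.6, 0.2, 0.05, 0, 0, 0]
    - [-0.6, 0.4, 0.05, 0, 0, 0]
    - [-0.6, 0.6, 0.05, 0, 0, 0]
    - [-0.6, 0.8, 0.05, 0, 0, 0]
    - [0, 0, 0, 0, 0, 0]
    - [0, 0, 0, 0, 0, 0]
  jaw: 0.3

```text
clock: 4.7
eef_pos: [515.4, 18.7, 111.5]
tool_rot: [-1.57, -0.001, -1.238]
force: [-0.9, -0.1, 0.9]
width: 55.6
```

```bash
python3 - <<'E'
from h import *
go(514.7,19.5,65.5,-71)
E
```

```text
pos [515.4  18.7 111.5] rpy deg [-8.993e+01 -6.000e-02 -7.095e+01] w 55.6 F [-0.9 -0.1  0.9] t 4.7
turn units [-0.009  0.006  0.007]
shift units, turned axes [-0.025  1.15  -0.01 ]  unturned [-0.026  1.15  -0.011]
```

Call:
apply_moves:
  targets:
    - [-0.02, 0.3, -0.01, 0, 0, 0]
    - [0, 0.3, 0, 0, 0, 0]
    - [0, 0.3, 0, 0, 0, 0]
    - [0, 0.23, 0, 0, 0, 0]
    - [0, 0, 0, 0, 0, 0]
    - [0, 0, 0, 0, 0, 0]

```text
clock: 5.45
eef_pos: [514.2, 20.0, 65.4]
tool_rot: [-1.571, 0.0, -1.238]
force: [-0.7, -0.8, 0.4]
width: 55.6
```

Call:
apply_moves:
  targets:
    - [0, 0, 0, 0, 0, 0]
    - [0, 0, 0, 0, 0, 0]
    - [0, 0, 0, 0, 0, 0]
    - [0, 0, 0, 0, 0, 0]
    - [0, 0, 0, 0, 0, 0]
    - [0, 0, 0, 0, 0, 0]
  jaw: -1

```text
clock: 6.2
eef_pos: [514.4, 20.1, 65.8]
tool_rot: [-1.57, -0.0, -1.238]
force: [-0.4, 0.1, 5.8]
width: 28.8
```

```bash
python3 - <<'E'
from h import *
go(451.2,296,80,-71)
E
```

```text
pos [514.4  20.1  65.8] rpy deg [-8.995e+01 -1.000e-02 -7.093e+01] w 28.8 F [-0.4  0.1  5.8] t 6.2
turn units [-0.007  0.009  0.001]
shift units, turned axes [-7.037 -0.354  0.753]  unturned [-7.036 -0.354  0.762]
```

Call:
apply_moves:
  targets:
    - [0, -0.1, 0, 0, 0, 0]
    - [0, -0.2, 0, 0, 0, 0]
    - [0, -0.4, 0, 0, 0, 0]
    - [0, -0.8, 0, 0, 0, 0]
    - [0, 0, 0, 0, 0, 0]

```text
clock: 6.82
eef_pos: [516.0, 20.1, 128.1]
tool_rot: [-1.565, -0.001, -1.238]
force: [0.8, -0.3, -0.9]
width: 28.5
```

```bash
python3 - <<'E'
from h import *
go(451.2,296,80,-71)
im=get_image("wrist");cv2.imwrite("pics/w3.png",im[...,::-1])
E
```

```text
pos [516.   20.1 128.1] rpy deg [-8.969e+01 -7.000e-02 -7.096e+01] w 28.5 F [ 0.8 -0.3 -0.9] t 6.83
turn units [-0.039  0.005  0.009]
shift units, turned axes [-7.05   1.202  0.714]  unturned [-7.051  1.196  0.713]
```

View pics/w3.png

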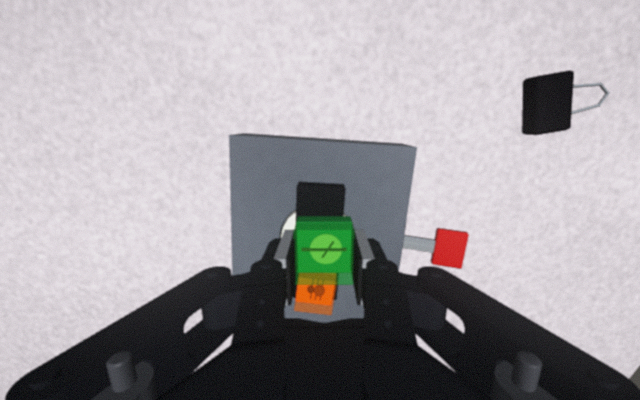

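The leaf block is held level at (325,247); the beetle and carrier have not moved. Next I take it to the green tray.

Call:
apply_moves:
  targets:
    - [-0.4, 0, 0.04, 0, 0, 0]
    - [-0.64, 0, 0.065, 0, 0, 0]
    - [-0.64, 0, 0.065, 0, 0, 0]
    - [-0.64, 0, 0.065, 0, 0, 0]
    - [-0.64, 0, 0.065, 0, 0, 0]
    - [-0.64, 0, 0.065, 0, 0, 0]
    - [-0.64, 0, 0.065, 0, 0, 0]
    - [-0.64, 0, 0.065, 0, 0, 0]
    - [-0.64, 0, 0.065, 0, 0, 0]
    - [-0.64, 0, 0.065, 0, 0, 0]
    - [-0.64, 0, 0.065, 0, 0, 0]
    - [-0.25, 0, 0.02, 0, 0, 0]

```text
clock: 8.38
eef_pos: [446.8, 298.0, 124.6]
tool_rot: [-1.572, 0.001, -1.234]
force: [-0.9, 0.3, -0.3]
width: 28.6
```

Call:
apply_moves:
  targets:
    - [0, 0.5, 0, 0, 0, 0]
    - [0, 0.5, 0, 0, 0, 0]
    - [0, 0.5, 0, 0, 0, 0]
    - [0, 0.5, 0, 0, 0, 0]
    - [0, 0, 0, 0, 0, 0]
    - [0, 0, 0, 0, 0, 0]

```text
clock: 9.12
eef_pos: [448.8, 295.6, 45.6]
tool_rot: [-1.571, -0.0, -1.238]
force: [0.7, -0.1, -0.2]
width: 29.0
```

```bash
python3 - <<'E'
from h import *
go(451.2,296,7.5,-71)
c=calibration("wrist");im=get_image("wrist");cv2.imwrite("pics/w4.png",im[...,::-1])
for b in blobs(im,"green",200): print(b.mean(0).round(),rect(c,b,6),rect(c,b,58))
E
```

```text
pos [448.8 295.6  45.6] rpy deg [-9.000e+01 -1.000e-02 -7.094e+01] w 29.0 F [ 0.7 -0.1 -0.2] t 9.12
turn units [-0.     0.008  0.001]
shift units, turned axes [0.011 0.953 0.061]  unturned [0.011 0.953 0.061]
[325. 224.] {'z': 6, 'cen': (451.7, 286.5), 'mom': (451.3, 291.7), 'size': (62.4, 84.8), 'ang': 10.3} {'z': 58, 'cen': (444.9, 306.6), 'mom': (444.6, 310.3), 'size': (44.5, 60.5), 'ang': 10.3}
```

View pics/w4.png

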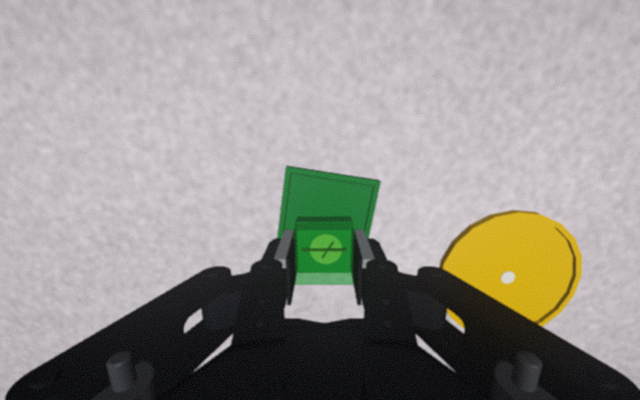

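The block hangs over the green tray, whose far corners are at (286,166) and (380,181), and the position agrees with the tray's. I lower it gently.

Call:
apply_moves:
  targets:
    - [0, 0.3, 0.06, 0, 0, 0]
    - [0, 0.3, 0, 0, 0, 0]
    - [0, 0.2, 0, 0, 0, 0]
    - [0, 0.1, 0, 0, 0, 0]
    - [0, 0.05, 0, 0, 0, 0]
    - [0, 0, 0, 0, 0, 0]
    - [0, 0, 0, 0, 0, 0]

```text
clock: 10.05
eef_pos: [451.2, 296.6, 7.5]
tool_rot: [-1.57, 0.0, -1.238]
force: [-0.2, -0.6, 1.8]
width: 28.8
```

```bash
python3 - <<'E'
from h import *
go(451.2,296,7.1,-71)
E
```

```text
pos [451.2 296.6   7.5] rpy deg [-8.998e+01  1.000e-02 -7.094e+01] w 28.8 F [-0.2 -0.6  1.8] t 10.05
turn units [-0.003  0.008 -0.001]
shift units, turned axes [ 0.015  0.01  -0.004]  unturned [ 0.015  0.01  -0.004]
```

Call:
apply_moves:
  targets:
    - [0, 0, 0, 0, 0, 0]
    - [0, 0, 0, 0, 0, 0]
    - [0, 0, 0, 0, 0, 0]
    - [0, 0, 0, 0, 0, 0]
    - [0, -0.3, 0, 0, 0, 0]
    - [0, -0.7, 0, 0, 0, 0]
    - [0, -1, 0, 0, 0, 0]
    - [0, -1, 0, 0, 0, 0]
    - [0, 0, 0, 0, 0, 0]
  jaw: 0.3

```text
clock: 11.18
eef_pos: [453.0, 297.9, 131.0]
tool_rot: [-1.564, 0.002, -1.238]
force: [0.7, 0.4, -0.7]
width: 55.6
```

```bash
python3 - <<'E'
from h import *
im=get_image("top");c=calibration("top")
for b in blobs(im,"green",40): print(b.mean(0).round(),rect(c,b,6),rect(c,b,25))
cv2.imwrite("pics/t2.png",im[...,::-1])
go(531.1,-42.5,120,-77.5)
E
```

```text
[188. 247.] {'z': 6, 'cen': (451.2, 296.0), 'mom': (451.3, 295.9), 'size': (61.6, 62.8), 'ang': 10.1} {'z': 25, 'cen': (452.4, 291.1), 'mom': (452.4, 291.0), 'size': (60.6, 61.7), 'ang': 10.1}
pos [451.9 296.9 129.2] rpy deg [-8.979e+01  5.000e-02 -7.095e+01] w 55.3 F [-0.3 -0.5 -1. ] t 11.22
turn units [-0.026  0.818 -0.007]
shift units, turned axes [8.712 0.231 0.095]  unturned [ 8.666  0.22  -0.899]
```

Call:
apply_moves:
  targets:
    - [0, 0, 0, 0, 0.82, 0]
    - [0.5, 0, 0.01, 0, 0, 0]
    - [0.8, 0, 0.01, 0, 0, 0]
    - [0.9, 0, 0.01, 0, 0, 0]
    - [0.9, 0, 0.01, 0, 0, 0]
    - [0.9, 0, 0.01, 0, 0, 0]
    - [0.9, 0, 0.01, 0, 0, 0]
    - [0.9, 0, 0.01, 0, 0, 0]
    - [0.9, 0, 0.01, 0, 0, 0]
    - [0.9, 0, 0.01, 0, 0, 0]
    - [0.8, 0.1, 0.01, 0, 0, 0]
    - [0.31, 0.13, 0, 0, 0, 0]

```text
clock: 12.72
eef_pos: [529.5, -46.5, 117.2]
tool_rot: [-1.573, -0.001, -1.355]
force: [0.9, 0.2, -1.1]
width: 55.2
```

Call:
apply_moves:
  targets:
    - [0, 0, 0, 0, 0, 0]
    - [0, 0, 0, 0, 0, 0]

```text
clock: 12.98
eef_pos: [529.9, -41.3, 118.0]
tool_rot: [-1.571, 0.001, -1.35]
force: [0.3, 0.1, 0.0]
width: 55.9
```

```bash
python3 - <<'E'
from h import *
go(531.1,-42.5,65.6,-77.5)
c=calibration("wrist");im=get_image("wrist");cv2.imwrite("pics/w5.png",im[...,::-1])
E
```

```text
pos [529.9 -41.3 118. ] rpy deg [-9.002e+01  6.000e-02 -7.735e+01] w 55.9 F [0.3 0.1 0. ] t 12.97
turn units [ 0.003  0.018 -0.008]
shift units, turned axes [0.037 1.31  0.022]  unturned [0.038 1.31  0.022]
```

View pics/w5.png

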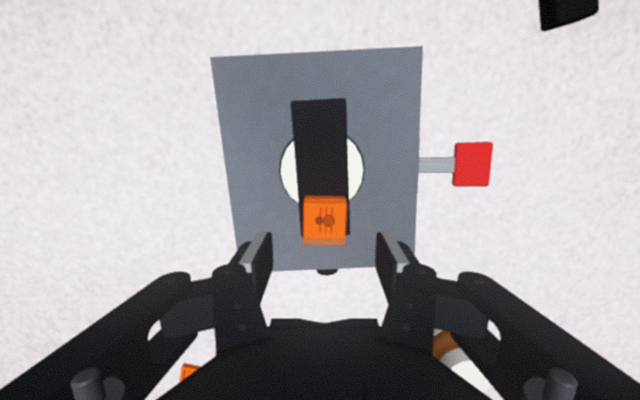

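The beetle block (325,220) is still in place between the fingers and the carrier is undisturbed. Descend and grip.

Call:
apply_moves:
  targets:
    - [0.04, 0.3, 0.02, 0, 0, 0]
    - [0, 0.4, 0, 0, 0, 0]
    - [0, 0.35, 0, 0, 0, 0]
    - [0, 0.25, 0, 0, 0, 0]
    - [0, 0, 0, 0, 0, 0]
    - [0, 0, 0, 0, 0, 0]

```text
clock: 13.78
eef_pos: [531.7, -44.2, 66.2]
tool_rot: [-1.57, -0.0, -1.353]
force: [-0.4, 0.1, 0.8]
width: 55.6
```

Call:
apply_moves:
  targets:
    - [0, 0, 0, 0, 0, 0]
    - [0, 0, 0, 0, 0, 0]
    - [0, 0, 0, 0, 0, 0]
    - [0, 0, 0, 0, 0, 0]
    - [0, 0, 0, 0, 0, 0]
    - [0, 0, 0, 0, 0, 0]
  jaw: -1

```text
clock: 14.52
eef_pos: [531.9, -44.4, 66.7]
tool_rot: [-1.57, -0.001, -1.353]
force: [-0.6, -0.6, 6.4]
width: 28.7
```

Call:
apply_moves:
  targets:
    - [0, -0.1, 0, 0, 0, 0]
    - [0, -0.2, 0, 0, 0, 0]
    - [0, -0.4, 0, 0, 0, 0]
    - [0, -0.8, 0, 0, 0, 0]
    - [0, 0, 0, 0, 0, 0]

```text
clock: 15.15
eef_pos: [533.5, -44.1, 129.0]
tool_rot: [-1.565, -0.001, -1.353]
force: [0.7, -0.6, -0.8]
width: 28.5
```

```bash
python3 - <<'E'
from h import *
go(448.8,-304.4,60,-77.5)
E
```

```text
pos [533.5 -44.1 129. ] rpy deg [-8.969e+01 -7.000e-02 -7.751e+01] w 28.5 F [ 0.7 -0.6 -0.8] t 15.15
turn units [-0.039 -0.001  0.009]
shift units, turned axes [ 5.894  1.724 -3.475]  unturned [ 5.892  1.713 -3.484]
```

Call:
apply_moves:
  targets:
    - [0.3, 0, -0.18, 0, 0, 0]
    - [0.6, 0, -0.35, 0, 0, 0]
    - [0.6, 0, -0.35, 0, 0, 0]
    - [0.6, 0, -0.35, 0, 0, 0]
    - [0.6, 0, -0.35, 0, 0, 0]
    - [0.6, 0, -0.35, 0, 0, 0]
    - [0.6, 0, -0.35, 0, 0, 0]
    - [0.6, 0, -0.35, 0, 0, 0]
    - [0.6, 0, -0.35, 0, 0, 0]
    - [0.6, 0, -0.35, 0, 0, 0]
    - [0.23, 0, -0.15, 0, 0, 0]
    - [0, 0, 0, 0, 0, 0]

```text
clock: 16.65
eef_pos: [445.9, -306.3, 125.5]
tool_rot: [-1.572, 0.001, -1.354]
force: [1.0, 0.4, -0.7]
width: 28.6
```

Call:
apply_moves:
  targets:
    - [0, 0.5, 0, 0, 0, 0]
    - [0, 0.5, 0, 0, 0, 0]
    - [0, 0.5, 0, 0, 0, 0]
    - [0, 0.5, 0, 0, 0, 0]
    - [0, 0, 0, 0, 0, 0]
    - [0, 0, 0, 0, 0, 0]

```text
clock: 17.4
eef_pos: [447.7, -305.1, 46.7]
tool_rot: [-1.57, 0.0, -1.351]
force: [-0.6, -0.7, -0.3]
width: 28.8
```

```bash
python3 - <<'E'
from h import *
go(448.8,-306,8.2,-77.5)
E
```

```text
pos [ 447.7 -305.1   46.7] rpy deg [-89.95   0.   -77.42] w 28.8 F [-0.6 -0.7 -0.3] t 17.4
turn units [-0.006  0.01  -0.   ]
shift units, turned axes [0.027 0.961 0.023]  unturned [0.027 0.961 0.022]
```

Call:
apply_moves:
  targets:
    - [0.02, 0.3, 0.02, 0, 0, 0]
    - [0, 0.3, 0, 0, 0, 0]
    - [0, 0.2, 0, 0, 0, 0]
    - [0, 0.11, 0, 0, 0, 0]
    - [0, 0.05, 0, 0, 0, 0]
    - [0, 0, 0, 0, 0, 0]
    - [0, 0, 0, 0, 0, 0]

```text
clock: 18.27
eef_pos: [447.5, -306.3, 8.4]
tool_rot: [-1.571, 0.0, -1.353]
force: [-1.6, 0.7, 6.6]
width: 28.7
```

```bash
python3 - <<'E'
from h import *
go(448.8,-306,8,-77.5)
E
```

```text
pos [ 447.5 -306.3    8.4] rpy deg [-90.03   0.   -77.49] w 28.7 F [-1.6  0.7  6.6] t 18.27
turn units [ 0.004  0.001 -0.   ]
shift units, turned axes [-0.     0.01   0.032]  unturned [-0.     0.01   0.032]
```

Call:
apply_moves:
  targets:
    - [0, 0, 0, 0, 0, 0]
    - [0, 0, 0, 0, 0, 0]
    - [0, 0, 0, 0, 0, 0]
    - [0, 0, 0, 0, 0, 0]
    - [0, -0.3, 0, 0, 0, 0]
    - [0, -0.7, 0, 0, 0, 0]
    - [0, -1, 0, 0, 0, 0]
    - [0, -1, 0, 0, 0, 0]
    - [0, 0, 0, 0, 0, 0]
  jaw: 0.4

```text
clock: 19.4
eef_pos: [450.0, -307.7, 131.4]
tool_rot: [-1.566, -0.005, -1.353]
force: [0.2, -0.5, -1.2]
width: 60.1
```

```bash
python3 - <<'E'
from h import *
im=get_image("wrist");im2=get_image("top");c=calibration("top")
a=cv2.resize(im2[220:280,150:220],(400,343));b=cv2.resize(im,(549,343))
cv2.imwrite("pics/c6.png",np.hstack([cv2.resize(im[:, :],(480,300)),cv2.resize(im2[215:275,140:240],(320,192)).repeat(1,0) if 0 else cv2.copyMakeBorder(cv2.resize(im2[215:275,140:240],(320,192)),0,108,0,0,cv2.BORDER_CONSTANT)])[...,::-1])
h=cv2.cvtColor(im2,cv2.COLOR_RGB2HSV)
m=cv2.inRange(h,(0,0,0),(179,255,38));cs,_=cv2.findContours(m[190:250,300:375],cv2.RETR_EXTERNAL,cv2.CHAIN_APPROX_NONE)
for k in cs:
    if cv2.contourArea(k)>100: print(rect(c,k[:,0]+[300,190],61.5))
go(521.5,-13.5,110,-75.3)
E
```

```text
{'z': 61.5, 'cen': (522.7, -12.0), 'mom': (522.7, -12.1), 'size': (37.0, 99.2), 'ang': 15.8}
pos [ 447.8 -306.8  128.4] rpy deg [-8.997e+01 -5.000e-02 -7.751e+01] w 59.7 F [-0.6 -0.2 -0.8] t 19.5
turn units [-0.003 -0.277  0.007]
shift units, turned axes [-6.624  0.459  3.643]  unturned [-6.76   0.454  3.385]
```

View pics/c6.png

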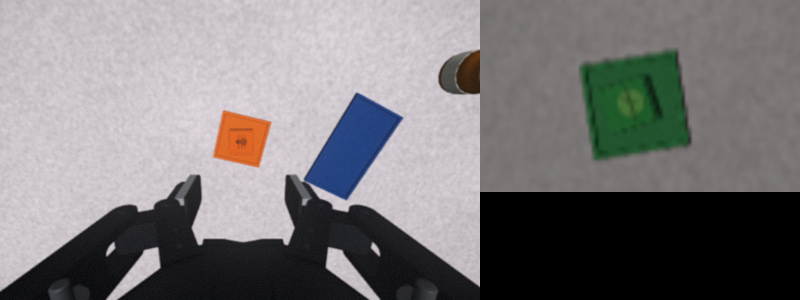

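Both blocks sit flat and central in their trays: beetle at (241,141), leaf at (631,102). Next is the carrier.

Call:
apply_moves:
  targets:
    - [0, 0, 0, 0, -0.34, 0]
    - [-0.35, 0, 0.2, 0, 0, 0]
    - [-0.7, 0, 0.38, 0, 0, 0]
    - [-0.7, 0, 0.38, 0, 0, 0]
    - [-0.7, 0, 0.38, 0, 0, 0]
    - [-0.7, 0, 0.38, 0, 0, 0]
    - [-0.7, 0, 0.38, 0, 0, 0]
    - [-0.7, 0, 0.38, 0, 0, 0]
    - [-0.7, 0, 0.38, 0, 0, 0]
    - [-0.7, 0.1, 0.38, 0, 0, 0]
    - [-0.7, 0.3, 0.4, 0, 0, 0]
    - [0, 0, 0, 0, 0, 0]

```text
clock: 21.0
eef_pos: [518.0, -6.9, 110.6]
tool_rot: [-1.572, 0.003, -1.299]
force: [-0.3, -0.3, -0.3]
width: 59.6
```

```bash
python3 - <<'E'
from h import *
go(522.2,-12.5,50.8,-74.8)
c=calibration("wrist");im=get_image("wrist");cv2.imwrite("pics/w7.png",im[...,::-1])
h=cv2.cvtColor(im,cv2.COLOR_RGB2HSV)
E
```

```text
pos [518.   -6.9 110.6] rpy deg [-90.06   0.17 -74.4 ] w 59.6 F [-0.3 -0.3 -0.3] t 21.0
turn units [ 0.007  0.05  -0.021]
shift units, turned axes [0.164 1.496 0.065]  unturned [0.169 1.495 0.065]
```

View pics/w7.png

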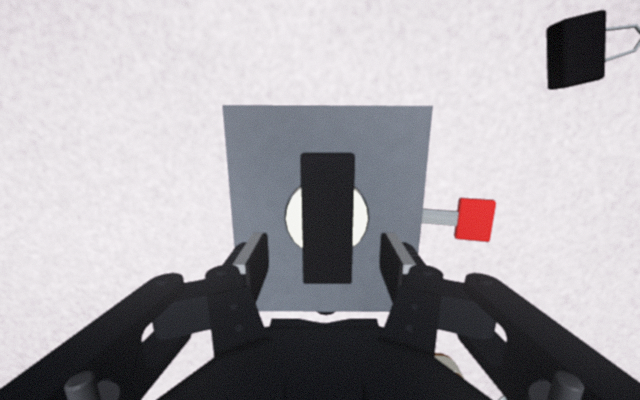

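The carrier is centred between the fingers ((301,153) to (352,283)) and aligned. Descend.

Call:
apply_moves:
  targets:
    - [0.1, 0.2, 0.05, 0, 0.04, 0]
    - [0, 0.3, 0, 0, 0, 0]
    - [0, 0.3, 0, 0, 0, 0]
    - [0, 0, 0, 0, 0, 0]
    - [0, 0, 0, 0, 0, 0]

```text
clock: 21.68
eef_pos: [521.5, -15.0, 79.6]
tool_rot: [-1.571, 0.0, -1.311]
force: [0.8, -0.4, 0.2]
width: 59.7
```

```bash
python3 - <<'E'
from h import *
go(522.2,-12.5,50.8,-74.8)
E
```

```text
pos [521.5 -15.   79.6] rpy deg [-9.001e+01  1.000e-02 -7.510e+01] w 59.7 F [ 0.8 -0.4  0.2] t 21.68
turn units [ 0.001 -0.038 -0.001]
shift units, turned axes [-0.055  0.721  0.033]  unturned [-0.055  0.721  0.033]
```

Call:
apply_moves:
  targets:
    - [-0.05, 0.25, 0.03, 0, -0.03, 0]
    - [0, 0.25, 0, 0, 0, 0]
    - [0, 0.15, 0, 0, 0, 0]
    - [0, 0.06, 0, 0, 0, 0]
    - [0, 0, 0, 0, 0, 0]
    - [0, 0, 0, 0, 0, 0]

```text
clock: 22.42
eef_pos: [522.4, -12.7, 51.5]
tool_rot: [-1.57, -0.0, -1.307]
force: [0.0, -0.5, -0.3]
width: 59.7
```

Call:
apply_moves:
  targets:
    - [0, 0, 0, 0, 0, 0]
    - [0, 0, 0, 0, 0, 0]
    - [0, 0, 0, 0, 0, 0]
    - [0, 0, 0, 0, 0, 0]
    - [0, 0, 0, 0, 0, 0]
    - [0, 0, 0, 0, 0, 0]
  jaw: -1

```text
clock: 23.18
eef_pos: [522.3, -12.8, 51.9]
tool_rot: [-1.57, -0.0, -1.306]
force: [-1.9, 0.2, 4.5]
width: 36.1
```

Call:
apply_moves:
  targets:
    - [0, -0.1, 0, 0, 0, 0]
    - [0, -0.2, 0, 0, 0, 0]
    - [0, -0.4, 0, 0, 0, 0]
    - [0, -0.8, 0, 0, 0, 0]
    - [0, 0, 0, 0, 0, 0]

```text
clock: 23.8
eef_pos: [524.2, -12.6, 114.1]
tool_rot: [-1.565, -0.001, -1.307]
force: [-0.5, -0.3, -1.5]
width: 36.2
```

```bash
python3 - <<'E'
from h import *
c=calibration("wrist");im=get_image("wrist");cv2.imwrite("pics/w8.png",im[...,::-1])
go(595.6,-286.4,90,-103.4)
E
```

```text
pos [523.1 -12.8 112.8] rpy deg [-8.983e+01 -5.000e-02 -7.488e+01] w 36.5 F [-0.   0.4 -1.2] t 23.85
turn units [-0.022  3.566  0.   ]
shift units, turned axes [6.234 0.571 3.347]  unturned [ 7.075  0.576 -0.038]
```

View pics/w8.png

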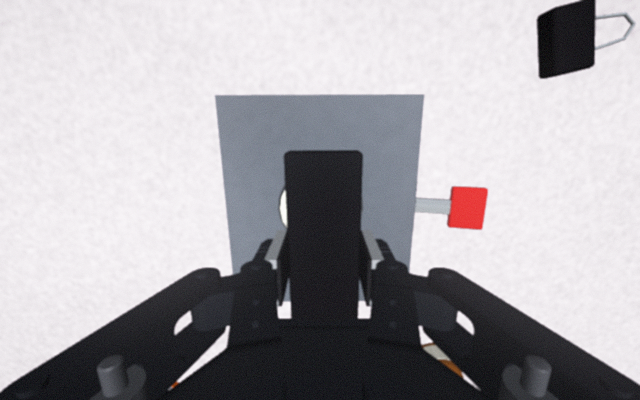

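The carrier is gripped level and held at (323,240). Now carry it over to the blue tray.

Call:
apply_moves:
  targets:
    - [0.3, 0, 0, 0, 0, 0]
    - [0.65, 0, 0, 0, 0.36, 0]
    - [0.65, 0, -0.03, 0, 0.36, 0]
    - [0.65, 0, 0.03, 0, 0.36, 0]
    - [0.65, 0, 0.1, 0, 0.36, 0]
    - [0.65, 0, 0.13, 0, 0.36, 0]
    - [0.65, 0, 0.17, 0, 0.36, 0]
    - [0.65, 0, 0.2, 0, 0.36, 0]
    - [0.65, 0, 0.25, 0, 0.36, 0]
    - [0.65, 0, 0.3, 0, 0.36, 0]
    - [0.3, 0, 0.15, 0, 0.32, 0]
    - [0, 0, 0, 0, 0, 0]

```text
clock: 25.35
eef_pos: [589.1, -271.8, 110.9]
tool_rot: [-1.571, -0.0, -1.806]
force: [0.3, 0.6, -1.2]
width: 36.2
```

```bash
python3 - <<'E'
from h import *
go(595.6,-286.4,50,-103.4)
E
```

```text
pos [ 589.1 -271.8  110.9] rpy deg [-9.0030e+01 -1.0000e-02 -1.0345e+02] w 36.2 F [ 0.3  0.6 -1.2] t 25.35
turn units [ 0.004 -0.007  0.001]
shift units, turned axes [0.317 1.523 0.243]  unturned [0.317 1.523 0.244]
```

Call:
apply_moves:
  targets:
    - [0.2, 0, 0.12, 0, 0, 0]
    - [0.12, 0.5, 0.12, 0, 0, 0]
    - [0, 0.5, 0, 0, 0, 0]
    - [0, 0.4, 0, 0, 0, 0]
    - [0, 0, 0, 0, 0, 0]
    - [0, 0, 0, 0, 0, 0]

```text
clock: 26.1
eef_pos: [596.2, -285.3, 55.4]
tool_rot: [-1.57, 0.0, -1.803]
force: [0.1, 0.2, -0.2]
width: 36.0
```

```bash
python3 - <<'E'
from h import *
c=calibration("wrist");im=get_image("wrist");cv2.imwrite("pics/w9.png",im[...,::-1])
go(595.6,-286.4,8.2,-103.4)
for b in blobs(im,"blue",200): print(rect(c,b,6))
E
```

```text
pos [ 596.4 -285.4   55.9] rpy deg [ -89.93   -0.   -103.32] w 36.2 F [-0.7  0.3 -0.1] t 26.15
turn units [-0.008  0.009  0.   ]
shift units, turned axes [ 0.028  1.192 -0.014]  unturned [ 0.028  1.192 -0.015]
{'z': 6, 'cen': (601.6, -259.6), 'mom': (603.8, -246.1), 'size': (73.7, 68.2), 'ang': 76.8}
```

View pics/w9.png

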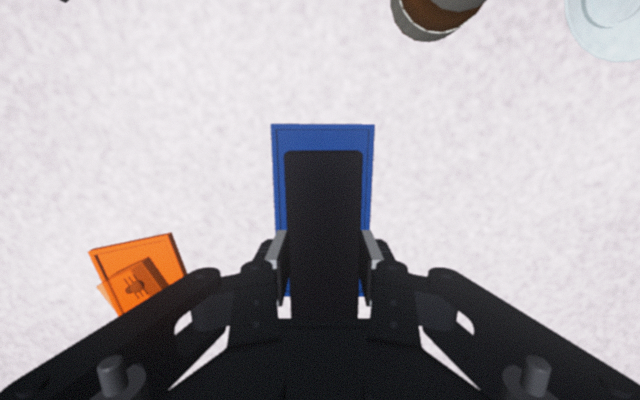

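The carrier is lined up lengthwise over the blue tray ((272,124) to (374,296)). Lower it.

Call:
apply_moves:
  targets:
    - [0.02, 0.4, -0.01, 0, 0, 0]
    - [0, 0.4, 0, 0, 0, 0]
    - [0, 0.2, 0, 0, 0, 0]
    - [0, 0.1, 0, 0, 0, 0]
    - [0, 0.06, 0, 0, 0, 0]
    - [0, 0, 0, 0, 0, 0]
    - [0, 0, 0, 0, 0, 0]

```text
clock: 27.02
eef_pos: [595.5, -286.3, 9.3]
tool_rot: [-1.57, -0.0, -1.804]
force: [-0.0, 1.1, -1.8]
width: 36.4
```

```bash
python3 - <<'E'
from h import *
go(595.6,-286.4,8.2,-103.4)
E
```

```text
pos [ 595.5 -286.3    9.3] rpy deg [-8.9960e+01 -1.0000e-02 -1.0334e+02] w 36.4 F [-0.   1.1 -1.8] t 27.02
turn units [-0.005  0.008  0.001]
shift units, turned axes [0.002 0.028 0.002]  unturned [0.002 0.028 0.002]
```

Call:
apply_moves:
  targets:
    - [0, 0.03, 0, 0, 0, 0]
    - [0, 0.02, 0, 0, 0, 0]
    - [0, 0, 0, 0, 0, 0]

```text
clock: 27.4
eef_pos: [595.6, -286.3, 8.5]
tool_rot: [-1.57, -0.0, -1.804]
force: [-2.8, 1.3, 8.4]
width: 35.7
```

Call:
apply_moves:
  targets:
    - [0, 0, 0, 0, 0, 0]
    - [0, 0, 0, 0, 0, 0]
    - [0, 0, 0, 0, 0, 0]
    - [0, 0, 0, 0, 0, 0]
    - [0, -0.3, 0, 0, 0, 0]
    - [0, -0.7, 0, 0, 0, 0]
    - [0, -1, 0, 0, 0, 0]
    - [0, -1, 0, 0, 0, 0]
    - [0, 0, 0, 0, 0, 0]
  jaw: 0.4

```text
clock: 28.52
eef_pos: [598.0, -287.2, 131.7]
tool_rot: [-1.563, -0.001, -1.804]
force: [-0.6, -0.2, -0.6]
width: 60.0
```

```bash
python3 - <<'E'
from h import *
im=get_image("top");c=calibration("top");h=cv2.cvtColor(im,cv2.COLOR_RGB2HSV)
m=cv2.inRange(h,(0,0,0),(179,255,38))[150:215,425:505];cs,_=cv2.findContours(m,cv2.RETR_EXTERNAL,cv2.CHAIN_APPROX_NONE)
for k in cs:
    if cv2.contourArea(k)>100: print("carrier",rect(c,k[:,0]+[425,150],18))
m=cv2.inRange(h,(0,0,110),(179,40,255))[190:240,300:375];cs,_=cv2.findContours(m,cv2.RETR_EXTERNAL,cv2.CHAIN_APPROX_NONE)
for k in cs:
    if cv2.contourArea(k)>100: print("plate",rect(c,k[:,0]+[300,190],46.5))
for b in blobs(im,"red",40): print("red",rect(c,b,50))
cv2.imwrite("pics/t9.png",cv2.resize(im[120:270,140:500],(800,333))[...,::-1])
go(632,16.5,100,-75)
E
```

```text
carrier {'z': 18, 'cen': (602.9, -299.4), 'mom': (598.8, -312.5), 'size': (136.7, 124.9), 'ang': 89.9}
plate {'z': 46.5, 'cen': (523.4, -13.7), 'mom': (523.4, -14.5), 'size': (61.1, 59.1), 'ang': 0.8}
red {'z': 50, 'cen': (633.8, 16.6), 'mom': (633.7, 16.7), 'size': (22.9, 31.7), 'ang': 14.9}
pos [ 596.5 -286.7  129.4] rpy deg [-8.9760e+01 -4.0000e-02 -1.0335e+02] w 59.7 F [-0.6 -0.  -0.8] t 28.57
turn units [-0.028 -3.543  0.013]
shift units, turned axes [-7.092  0.735  2.82 ]  unturned [-7.581  0.726 -0.889]
```

View pics/t9.png

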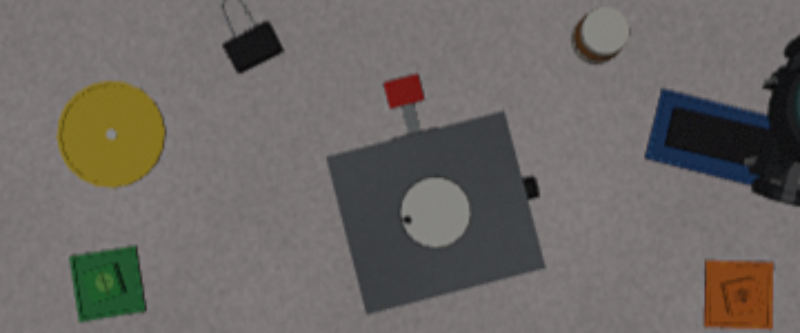

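The carrier lies flat in the blue tray, the plate is seated at (435,212), and the lever pad is up at (404,91). Shut the gripper and go over the pad.

Call:
apply_moves:
  targets:
    - [-0.4, 0, -0.05, 0, 0, 0]
    - [-0.75, 0, -0.1, 0, 0, 0]
    - [-0.75, 0, -0.1, 0, 0, 0]
    - [-0.75, 0, -0.1, 0, 0, 0]
    - [-0.75, 0, -0.1, 0, 0, 0]
    - [-0.75, 0, -0.1, 0, 0, 0]
    - [-0.75, 0, -0.1, 0, 0, 0]
    - [-0.75, 0, -0.1, 0, 0, 0]
    - [-0.75, 0, -0.1, 0, 0, 0]
    - [-0.75, 0, -0.1, 0, 0, 0]
    - [-0.46, 0, -0.05, 0, 0, 0]
    - [0, 0, 0, 0, 0, 0]
  jaw: -1

```text
clock: 30.08
eef_pos: [626.0, 21.7, 126.2]
tool_rot: [-1.572, 0.001, -1.8]
force: [-0.6, 0.0, -0.5]
width: 0.0
```

Call:
apply_moves:
  targets:
    - [0, 0.2, 0, 0, -0.9, 0]
    - [0, 0.2, 0, 0, -0.9, 0]
    - [0, 0.2, 0, 0, -0.9, 0]
    - [0, 0.2, 0, 0, -0.84, 0]
    - [0, 0, 0, 0, 0, 0]
    - [0, 0, 0, 0, 0, 0]

```text
clock: 30.82
eef_pos: [626.6, 18.1, 95.0]
tool_rot: [-1.571, -0.001, -1.313]
force: [0.4, 0.2, -0.3]
width: 0.3
```

```bash
python3 - <<'E'
from h import *
go(636,17.5,60,-75)
E
```

```text
pos [626.6  18.1  95. ] rpy deg [-9.001e+01 -3.000e-02 -7.520e+01] w 0.3 F [ 0.4  0.2 -0.3] t 30.82
turn units [ 0.001 -0.026  0.004]
shift units, turned axes [0.076 0.875 0.224]  unturned [0.074 0.875 0.224]
```

Call:
apply_moves:
  targets:
    - [0.07, 0.2, 0.22, 0, 0, 0]
    - [0, 0.3, 0, 0, 0, 0]
    - [0, 0.37, 0, 0, 0, 0]
    - [0, 0.2, 0, 0, 0, 0]
    - [0, 0.1, 0, 0, 0, 0]
    - [0, 0.1, 0, 0, 0, 0]
    - [0, 0.1, 0, 0, 0, 0]
    - [0, 0.1, 0, 0, 0, 0]
    - [0, 0.1, 0, 0, 0, 0]
    - [0, 0, 0, 0, 0, 0]

```text
clock: 32.08
eef_pos: [636.8, 19.3, 32.2]
tool_rot: [-1.569, 0.0, -1.309]
force: [2.5, 1.3, 3.2]
width: -0.1
```

Call:
apply_moves:
  targets:
    - [0, 0.06, 0, 0, 0, 0]
    - [0, 0.06, 0, 0, 0, 0]
    - [0, 0, 0, 0, 0, 0]

```text
clock: 32.45
eef_pos: [636.3, 19.1, 27.5]
tool_rot: [-1.57, 0.0, -1.309]
force: [3.1, 1.4, 3.4]
width: 0.2
```

Call:
apply_moves:
  targets:
    - [0, 0.05, 0, 0, 0, 0]
    - [0, 0, 0, 0, 0, 0]

```text
clock: 32.7
eef_pos: [636.1, 19.0, 25.7]
tool_rot: [-1.57, -0.0, -1.309]
force: [0.9, 1.2, 6.0]
width: 0.1
```

Call:
apply_moves:
  targets:
    - [0, 0.05, 0, 0, 0, 0]
    - [0, 0, 0, 0, 0, 0]

```text
clock: 32.95
eef_pos: [636.2, 19.1, 25.2]
tool_rot: [-1.57, -0.0, -1.309]
force: [-0.6, 0.9, 15.8]
width: 0.2
```

The force jumps to about 16 N at z = 25, which is the hard stop. Retreat and look.

Call:
apply_moves:
  targets:
    - [0, 0, 0, 0, 0, 0]
    - [0, -0.3, 0, 0, 0, 0]
    - [0, -0.7, 0, 0, 0, 0]
    - [0, -1, 0, 0, 0, 0]
    - [0.3, -0.5, -0.9, 0, 0, 0]
    - [0.6, 0, -0.9, 0, 0, 0]
    - [0.6, 0, -0.9, 0, 0, 0]
    - [0, 0, 0, 0, 0, 0]
    - [0, 0, 0, 0, 0, 0]
  jaw: -1

```text
clock: 34.08
eef_pos: [546.5, -67.1, 123.1]
tool_rot: [-1.572, 0.001, -1.31]
force: [0.6, -0.3, -0.1]
width: -0.1
```

```bash
python3 - <<'E'
from h import *
s=read_state();c=calibration("wrist");im=get_image("wrist");cv2.imwrite("pics/w10.png",im[...,::-1])
h=cv2.cvtColor(im,cv2.COLOR_RGB2HSV)
def grey(z):
    m=cv2.inRange(h,(90,15,40),(125,110,130));cs,_=cv2.findContours(m,cv2.RETR_CCOMP,cv2.CHAIN_APPROX_NONE)
    for k in sorted(cs,key=cv2.contourArea)[-4:]:
        if cv2.contourArea(k)>1500: print("grey",k[:,0].mean(0).round(),rect(c,k[:,0],z))
grey(59.5);grey(46.5)
im2=get_image("top");c2=calibration("top");h2=cv2.cvtColor(im2,cv2.COLOR_RGB2HSV)
m=cv2.inRange(h2,(0,0,110),(179,40,255))[190:240,300:375];cs,_=cv2.findContours(m,cv2.RETR_EXTERNAL,cv2.CHAIN_APPROX_NONE)
for k in cs:
    if cv2.contourArea(k)>100: print("plate top",rect(c2,k[:,0]+[300,190],59.5))
go(522,-14,42,-75)
E
```

```text
grey [503. 375.] {'z': 59.5, 'cen': (753.2, -184.2), 'mom': (746.2, -179.8), 'size': (47.2, 101.6), 'ang': 59.1}
grey [145. 376.] {'z': 59.5, 'cen': (426.2, -273.9), 'mom': (430.7, -265.4), 'size': (101.9, 47.8), 'ang': 61.0}
grey [310. 131.] {'z': 59.5, 'cen': (522.0, -14.1), 'mom': (522.0, -14.1), 'size': (65.5, 65.2), 'ang': 62.1}
grey [310. 157.] {'z': 59.5, 'cen': (527.3, -27.9), 'mom': (523.4, -14.3), 'size': (139.2, 188.1), 'ang': 15.6}
grey [503. 375.] {'z': 46.5, 'cen': (767.3, -195.5), 'mom': (759.8, -190.8), 'size': (50.1, 108.0), 'ang': 59.1}
grey [145. 376.] {'z': 46.5, 'cen': (419.6, -290.9), 'mom': (424.4, -281.9), 'size': (108.4, 50.9), 'ang': 61.0}
grey [310. 131.] {'z': 46.5, 'cen': (521.5, -14.7), 'mom': (521.5, -14.7), 'size': (69.6, 69.4), 'ang': 62.1}
grey [310. 157.] {'z': 46.5, 'cen': (527.1, -29.4), 'mom': (523.0, -14.9), 'size': (148.0, 200.0), 'ang': 15.6}
plate top {'z': 59.5, 'cen': (523.3, -14.4), 'mom': (523.3, -14.4), 'size': (60.4, 60.4), 'ang': 0.8}
pos [547.3 -66.  123.1] rpy deg [-9.000e+01  4.000e-02 -7.494e+01] w -0.1 F [-0.3 -0.  -0.6] t 34.17
turn units [-0.     0.007 -0.005]
shift units, turned axes [-1.419  2.029 -0.275]  unturned [-1.418  2.03  -0.274]
```

View pics/w10.png

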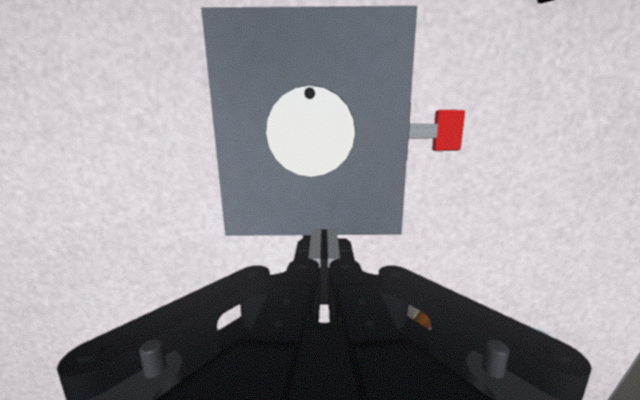

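The plate is up: taken at the raised height, its outline measures about 65 mm, and its centre (522,-14) agrees in both views. Open and go over it.

Call:
apply_moves:
  targets:
    - [-0.3, 0, -0.07, 0, 0, 0]
    - [-0.4, 0, -0.07, 0, 0, 0]
    - [-0.4, 0, -0.07, 0, 0, 0]
    - [-0.32, 0.2, -0.06, 0, 0, 0]
    - [0, 0.5, 0, 0, 0, 0]
    - [0, 0.4, 0, 0, 0, 0]
    - [0, 0, 0, 0, 0, 0]
    - [0, 0, 0, 0, 0, 0]
  jaw: 1

```text
clock: 35.17
eef_pos: [522.1, -15.0, 79.4]
tool_rot: [-1.571, -0.0, -1.31]
force: [-0.5, -1.3, -0.0]
width: 85.7
```

```bash
python3 - <<'E'
from h import *
go(522,-14,47,-75)
E
```

```text
pos [522.1 -15.   79.4] rpy deg [-89.99  -0.   -75.03] w 85.7 F [-0.5 -1.3 -0. ] t 35.17
turn units [-0.002 -0.004  0.   ]
shift units, turned axes [-0.024  0.811  0.005]  unturned [-0.024  0.811  0.005]
```

Call:
apply_moves:
  targets:
    - [-0.02, 0.25, 0, 0, 0, 0]
    - [0, 0.3, 0, 0, 0, 0]
    - [0, 0.25, 0, 0, 0, 0]
    - [0, 0, 0, 0, 0, 0]
    - [0, 0, 0, 0, 0, 0]

```text
clock: 35.8
eef_pos: [521.7, -14.1, 47.3]
tool_rot: [-1.571, 0.0, -1.309]
force: [-0.4, -0.6, 0.3]
width: 85.3
```

Call:
apply_moves:
  targets:
    - [0, 0.06, 0, 0, 0, 0]
    - [0, 0, 0, 0, 0, 0]
    - [0, 0, 0, 0, 0, 0]

```text
clock: 36.17
eef_pos: [521.7, -14.2, 45.1]
tool_rot: [-1.571, -0.0, -1.309]
force: [-0.2, -0.0, -0.3]
width: 85.6
```

Call:
apply_moves:
  targets:
    - [0, 0.03, 0, 0, 0, 0]
    - [0, 0, 0, 0, 0, 0]
    - [0, 0, 0, 0, 0, 0]

```text
clock: 36.55
eef_pos: [521.6, -14.2, 43.7]
tool_rot: [-1.571, 0.0, -1.309]
force: [-0.5, 0.4, -0.8]
width: 85.3
```

Call:
apply_moves:
  targets:
    - [0, 0, 0, 0, 0, 0]
    - [0, 0, 0, 0, 0, 0]
    - [0, 0, 0, 0, 0, 0]
    - [0, 0, 0, 0, 0, 0]
    - [0, 0, 0, 0, 0, 0]
    - [0, 0, 0, 0, 0, 0]
  jaw: -1

```text
clock: 37.3
eef_pos: [521.7, -14.2, 43.9]
tool_rot: [-1.571, -0.0, -1.309]
force: [-0.7, -0.9, 4.6]
width: 60.7
```

Call:
apply_moves:
  targets:
    - [0, -0.1, 0, 0, 0, 0]
    - [0, -0.2, 0, 0, 0, 0]
    - [0, -0.4, 0, 0, 0, 0]
    - [0, -0.6, 0, 0, 0, 0]
    - [0, -0.2, 0, 0, 0, 0]
    - [0, 0, 0, 0, 0, 0]

```text
clock: 38.05
eef_pos: [522.1, -14.3, 104.5]
tool_rot: [-1.569, -0.0, -1.31]
force: [-0.4, -0.3, -0.6]
width: 60.4
```

```bash
python3 - <<'E'
from h import *
im=get_image("wrist");cv2.imwrite("pics/w11.png",im[...,::-1])
go(593.8,296,60,-75)
E
```

```text
pos [521.6 -14.4 103.8] rpy deg [-8.998e+01 -1.000e-02 -7.503e+01] w 60.2 F [-0.3  0.8 -1.1] t 38.1
turn units [-0.002 -0.004  0.001]
shift units, turned axes [-7.028  1.096  3.752]  unturned [-7.03   1.096  3.748]
```

View pics/w11.png

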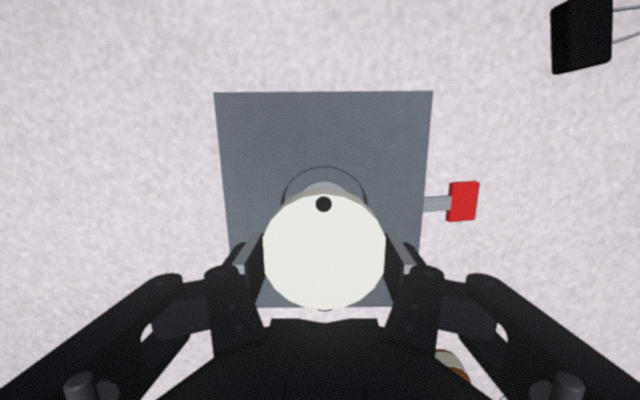

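The plate is out of its pocket and held level, centred at (323,250). Carry it to the yellow tray.

Call:
apply_moves:
  targets:
    - [-0.3, 0, 0.16, 0, 0, 0]
    - [-0.65, 0, 0.35, 0, 0, 0]
    - [-0.65, 0, 0.35, 0, 0, 0]
    - [-0.65, 0, 0.35, 0, 0, 0]
    - [-0.65, 0, 0.35, 0, 0, 0]
    - [-0.65, 0, 0.35, 0, 0, 0]
    - [-0.65, 0, 0.35, 0, 0, 0]
    - [-0.65, 0, 0.35, 0, 0, 0]
    - [-0.65, 0, 0.35, 0, 0, 0]
    - [-0.65, 0, 0.35, 0, 0, 0]
    - [-0.65, 0, 0.35, 0, 0, 0]
    - [-0.2, 0, 0.1, 0, 0, 0]

```text
clock: 39.6
eef_pos: [593.2, 298.9, 102.8]
tool_rot: [-1.572, 0.002, -1.306]
force: [-0.4, 0.0, -1.0]
width: 60.5
```

Call:
apply_moves:
  targets:
    - [0, 0, 0, 0, 0, 0]
    - [0, 0.4, 0, 0, 0, 0]
    - [0, 0.5, 0, 0, 0, 0]
    - [0, 0.4, 0, 0, 0, 0]
    - [0, 0, 0, 0, 0, 0]
    - [0, 0, 0, 0, 0, 0]

```text
clock: 40.35
eef_pos: [594.7, 295.3, 51.8]
tool_rot: [-1.571, 0.0, -1.309]
force: [0.4, 0.5, 0.3]
width: 60.6
```

```bash
python3 - <<'E'
from h import *
go(593.8,296,3.5,-75)
im=get_image("wrist");cv2.imwrite("pics/w12.png",im[...,::-1])
E
```

```text
pos [594.7 295.3  51.8] rpy deg [-8.998e+01  1.000e-02 -7.502e+01] w 60.6 F [0.4 0.5 0.3] t 40.35
turn units [-0.002 -0.003 -0.002]
shift units, turned axes [-0.023  1.206 -0.018]  unturned [-0.023  1.206 -0.018]
```

View pics/w12.png

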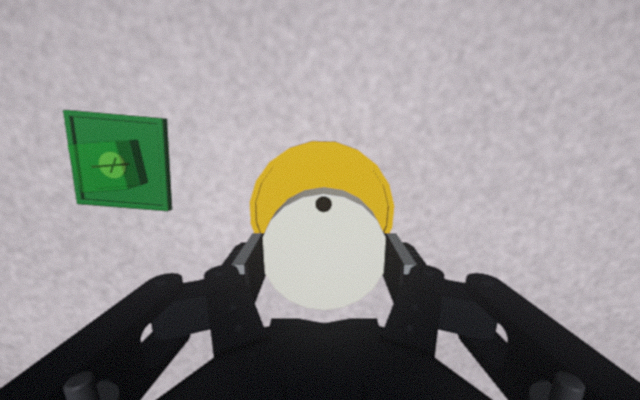

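The plate is centred over the yellow tray (322,210). Lower it.

Call:
apply_moves:
  targets:
    - [-0.02, 0.4, -0.02, 0, 0, 0]
    - [0, 0.4, 0, 0, 0, 0]
    - [0, 0.2, 0, 0, 0, 0]
    - [0, 0.1, 0, 0, 0, 0]
    - [0, 0.05, 0, 0, 0, 0]
    - [0, 0, 0, 0, 0, 0]
    - [0, 0, 0, 0, 0, 0]

```text
clock: 41.28
eef_pos: [593.9, 295.9, 6.2]
tool_rot: [-1.57, 0.0, -1.309]
force: [0.4, -0.7, -0.8]
width: 60.3
```

Call:
apply_moves:
  targets:
    - [0, 0.03, 0, 0, 0, 0]
    - [0, 0, 0, 0, 0, 0]
    - [0, 0, 0, 0, 0, 0]

```text
clock: 41.65
eef_pos: [593.6, 295.8, 4.6]
tool_rot: [-1.571, 0.0, -1.309]
force: [0.4, -0.2, -0.4]
width: 60.2
```

Call:
apply_moves:
  targets:
    - [0, 0.03, 0, 0, 0, 0]
    - [0, 0, 0, 0, 0, 0]
    - [0, 0, 0, 0, 0, 0]

```text
clock: 42.02
eef_pos: [593.7, 295.8, 4.1]
tool_rot: [-1.57, -0.0, -1.309]
force: [-1.0, -1.4, 5.9]
width: 60.4
```

Call:
apply_moves:
  targets:
    - [0, 0.015, 0, 0, 0, 0]
    - [0, 0, 0, 0, 0, 0]
    - [0, 0, 0, 0, 0, 0]

```text
clock: 42.4
eef_pos: [593.7, 295.8, 4.1]
tool_rot: [-1.57, -0.0, -1.309]
force: [-1.6, -0.9, 9.5]
width: 60.4
```

Call:
apply_moves:
  targets:
    - [0, 0, 0, 0, 0, 0]
    - [0, 0, 0, 0, 0, 0]
    - [0, 0, 0, 0, 0, 0]
    - [0, 0, 0, 0, 0, 0]
    - [0, -0.3, 0, 0, 0, 0]
    - [0, -0.7, 0, 0, 0, 0]
    - [0, -1, 0, 0, 0, 0]
    - [0, -1, 0, 0, 0, 0]
    - [0.6, -0.5, -0.7, 0, 0, 0]
    - [0.6, 0, -0.7, 0, 0, 0]
    - [0.6, 0, -0.7, 0, 0, 0]
    - [0, 0, 0, 0, 0, 0]
  jaw: 1

```text
clock: 43.9
eef_pos: [529.9, 201.3, 143.6]
tool_rot: [-1.572, -0.002, -1.312]
force: [0.2, 0.4, -0.2]
width: 85.0
```

Call:
apply_moves:
  targets:
    - [0.6, 0, -0.8, 0, 0, 0]
    - [0.6, 0, -0.8, 0, 0, 0]
    - [0.6, 0, -0.8, 0, 0, 0]
    - [0, 0, 0, 0, 0, 0]

```text
clock: 44.4
eef_pos: [455.8, 108.2, 143.2]
tool_rot: [-1.572, -0.001, -1.312]
force: [0.8, 0.7, -0.0]
width: 85.7
```

```bash
python3 - <<'E'
from h import *
im=get_image("top");c=calibration("top");h=cv2.cvtColor(im,cv2.COLOR_RGB2HSV)
def big(lo,hi,x0,x1,y0,y1,z,n):
    m=cv2.inRange(h,lo,hi)[y0:y1,x0:x1];cs,_=cv2.findContours(m,cv2.RETR_EXTERNAL,cv2.CHAIN_APPROX_NONE)
    k=max(cs,key=cv2.contourArea);print(n,rect(c,k[:,0]+[x0,y0],z))
big((0,0,0),(179,255,40),436,492,163,203,18,"carrier")
big((0,0,0),(179,60,255),170,212,163,200,19,"plate")
print("jar",ray(c,[(412,134)],62))
cv2.imwrite("pics/t13.png",cv2.resize(im[110:280,130:510],(800,358))[...,::-1]);go(0,0,0)
E
```

```text
carrier {'z': 18, 'cen': (596.3, -283.8), 'mom': (596.3, -283.8), 'size': (101.8, 37.4), 'ang': 77.3}
plate {'z': 19, 'cen': (594.1, 294.2), 'mom': (594.4, 294.4), 'size': (64.1, 61.7), 'ang': 64.3}
jar [[ 689.08260537 -166.04702209   62.        ]]
pos [457.6 110.1 143.4] rpy deg [-8.990e+01  1.000e-02 -7.507e+01] w 85.3 F [ 1.2  1.3 -0.1] t 44.45
turn units [-0.013 -0.    -0.001]
shift units, turned axes [ -0.287   3.586 -11.763]  unturned [ -0.287   3.564 -11.77 ]
```

View pics/t13.png

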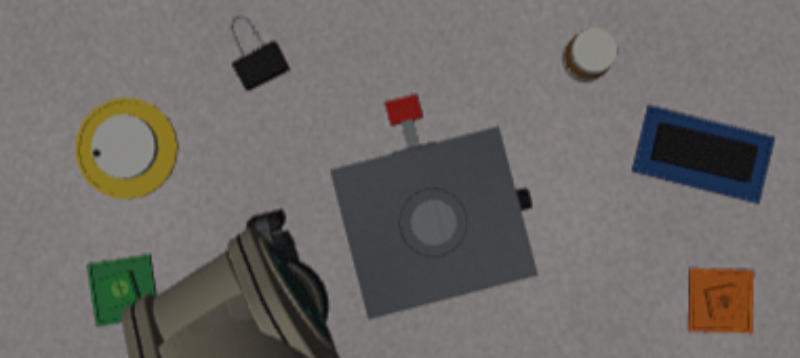

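Everything is in its tray: plate at (122,147), carrier (703,152), beetle (723,299), leaf (120,289), and the jar unmoved at (590,53). The arm is clear, so I hand the job in.

```bash
python3 -c "
from cell import *
print(finish_job())"
```

```text
the job is handed in; nothing more can be done
None
```

I cleared the stack in the required order and handed the job in at about 44 s on the robot's clock. Both blocks went first, leaf then beetle. The carrier followed, then the lever, pressed to its hard stop at about 16 N, and the plate last. The hand-in gives no verdict, so success is judged only from my own checks.

- **Carrier:** centre within about 3 mm of the blue tray's centre and within 1° of lengthwise.
- **Plate:** centre within about 2 mm of the yellow tray's centre.
- **Blocks:** I judged these from the pictures. Both look flat and central in their own trays, with the leaf block partly hidden by the arm in the last view.
- **Jar:** it looks unmoved in the final picture. My printed jar position reused the starting pixel, so it proves nothing by itself.
- **Arm:** clear of everything, gripper open, force readings near zero.

No check failed. The two cameras differed by up to 2 mm, which is within the calibration's accuracy. The finger opening read 1 to 4 mm below the true width of each piece.

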